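# Park the swinging fume filter over the soldering block

## Robot

A 6-joint arm with a two-finger parallel gripper is mounted at the origin on the work surface. World frame = base frame: x ahead of the robot, y to its left, z up, the work surface at z = 0. Lengths are in m, angles in rad, forces in N, time in s.
With the tool pointing down it reaches from about 0.35 to 0.975 m from the base axis. Payload 4.9 kg.
Tool frame: the origin (TCP) lies at the very end of the fingers, on their centre line; the grasp point (between the pads) lies 19 mm behind it; z points along the fingers, y is the line along which they close (so a half turn about z gives the same grasp; the last joint's range is limited). The gripper opens to 85 mm and grips with 20 to 120 N. Pads are 22 mm wide; open, the fingers measure 114 mm over their backs; the gripper's body (76 mm by 85 mm) begins 54 mm behind the grasp point. The pads swing forward as they close: fully open they stand 13 mm farther back than shut.
Start: joints at [1.138, 0.053, 1.613, -0, 1.476, -0.119], TCP at [0.193, 0.594, 0.231] pointing down, gripper open.
Joint ranges: [-3.01, 3.01], [-1.01, 2.22], [0.06, 2.58], [-1.02, 4.17], [0.09, 2.62], [-3.14, 3.14]. Speed limits (rad/s): [2.57, 2.57, 3.14, 3.14, 3.14, 3.14].

## Interface

Orientations are given as a rotation vector (axis times angle).
In Python, from station import get_obs, get_image, get_calibration, finish_job gives the robot as it stands.
- The arm moves only by the tool servo_tool, never from a script. Its argument "increments" is a list of rows, each a list of 5 numbers: the opening, from 0 (shut) to 1 (fully open), then the shift along the tool's x, y, z in mm, then the turn about the tool's z in degrees. In form: [[jaw, tx, ty, tz, spin], ...]. A call has 1 to 12 rows; each row shifts and turns the commanded pose from where the row before left it, along the tool's axes as they then stand; what a row does not reach is not made up. A row lasts 1/8 s, in which the tool goes at most 62.5 mm and 10.7 degrees, less where a joint would pass 70% of its speed; a pose out of reach is approached as far as the arm can. A call is refused whole if a number of a shift passes 62.5 or a number of a turn 10.7, either way. A call with a gripper value outside its range is refused whole. The fingers move at their own pace and stop on an object; "force" is the grip in N (left out, the last holds). Time passes only in rows, so rows that do not move let the fingers close. It gives the time, the measured TCP pose, the force, the opening and the grip force at its end, in the units of the state.
- get_obs(): the state, without advancing time (a new reading comes with each control period).
- get_image(name): name is "scene" or "top"; returns the picture (384x512x3 uint8, red, green, blue); there is no depth.
- get_calibration(name): a dict with "fx", "fy", "cx", "cy" (pixels), "R" (3x3) and "t" (3): a world point X has camera coordinates R X + t. Camera axes: x right, y down, z forward; pixel columns grow to the right and rows downward; lengths in m; the calibration is good to about 2 mm. A picture is of the moment at which its call begins. get_calibration takes no time and is no camera call.
- finish_job(): hands the job in; it is judged then, once.
The state is a dict: "t": time; "q": joint angles; "dq": joint speeds; "effort": joint torques, N m; "tool_pos": TCP position; "tool_rot": TCP orientation; "contact_force": force on the tool from outside, world axes, zero at the start; "wrist_torque": the same for the moment, N m; "opening": finger opening in m; "grip_force": force on a finger pad.
Only numpy, scipy, OpenCV 4.12 (cv2) and the standard library are available. Lean on these libraries where they do the work, as an engineer would, in place of code of your own. Each camera call takes 0.05 s, during which the arm holds its last target. There are 200 camera calls.

## Task

Nudge the heavy, free-running fume-filter head round on its post, touching it only on the sprung black bumper bars along its two long sides, and bring it gently to rest with its hood centred over the soldering block. It must then stay there by itself, let go and standing still, for five seconds before you finish. Do not knock it hard, let it race or let it run into its end stops, and leave the other things on the bench alone.

Things in the scene. Friction and masses are not known exactly. Their poses are not given: they have to be found in the camera images.
- head (a joint): Swing angle (rad) of the filter head about its post, counter-clockwise from above; 0 = along the stand's -x. Stops at -0.95, +0.95. Ball bearings: inertia 0.33 kg m2 nominal (0.24 to 0.46), rubbing 0.0006 N m plus 0.01 N m s/rad, so it coasts for many seconds; nothing centres it. Starts still at -0.7 to -0.45, on the robot's left; the block lies at +0.1 to +0.45.
- hood (a point): Top centre of the hood, the free end of the grey swinging head, 300 mm from the post axis, 160 mm above the bench; x axis points to the post. Hood: closed box 130 mm long (235 to 365 mm from the axis), 130 mm wide, underside at 100 mm; an arm 110 mm wide joins it to the post. With its bumper bars the head is 170 mm wide; nothing on it fits between the fingers.
- pivot (a point): Point on the post axis 160 mm above the bench; post top at 176 mm. A counterweight of 110 mm diameter swings 135 mm behind the axis. The whole top of the head from the post to the hood's end is a delicate aluminium grille, 160 to 165 mm above the bench: not to be touched.
- block_top (a point): Centre of the top of the terracotta soldering block (115 x 85 x 36 mm, top at 50 mm above the bench), fixed on a steel arm that lies on the bench and runs out from the post; its centre is 300 mm from the post axis, so the hood can stand exactly above it.
- stand: Fixed round foot (170 mm diameter) and post of the filter; origin on the post axis at bench level; its -x axis is the zero of the swing angle.
- tray_arm: Fixed steel arm with the soldering block; origin on the post axis at bench level, its -x axis points to the block.
- dish: White ceramic bowl, 80 mm wide, 35 mm high; origin under its centre. Leave alone.
- flux_jar: Amber jar, 56 mm wide, 60 mm high; origin under its centre. Leave alone.
- mallet: Hammer, 260 mm long, lying on the bench. Leave alone.
- pliers: Green-handled pliers, 150 mm long, lying on the bench. Leave alone.
- bur_block: Wooden block 90 x 50 x 40 mm with burs standing in it, 70 mm high; origin under its centre. Leave alone.
- charcoal: Black charcoal block 100 x 60 x 30 mm; origin under its centre. Leave alone.
- visor (a point): Centre of the glass plate (172 mm wide, 58 mm high, 6 mm thick) on the free end of the head, 365 to 371 mm from the post axis, 130 mm above the bench. Not to be touched.
- bumper_l (a joint): Inward travel (m, 0 = at rest, at most 0.025) of the black round bumper bar (50 mm diameter) on the side facing larger y; it runs along the side from 93 to 363 mm from the post axis, its axis 130 mm above the bench, its outer face 85 mm from the head's centreline. Soft spring, 80 N/m, hardly damped: what runs into a fixed finger there bounces back with nearly all its speed.
- bumper_r (a joint): The same bar on the other long side of the head (facing smaller y), same sizes and spring.

How it is judged:
On the way, in this order (a step that is already met when the one before it is completed fails the run):
1. the head is set swinging towards the block (velocity of joint head above 0.03 rad/s), for 0.2 s.
2. the hood stands over the block, let go and still, for five seconds (horizontal distance between hood and block_top below 0.03 m and velocity of joint head between -0.03 and 0.03 rad/s and contact force between each of the fingers, the arm and head below 0.1 N), for 5 s.
At the end, for the whole second after the job is handed in: Hood centre within 30 mm (horizontally) of the block's centre, swinging slower than 0.03 rad/s, and not touched by the robot; this for 5 s on end and through the final second (all of step 2).
It fails at once if the head runs into an end stop (value of joint head above 0.93 rad or value of joint head below -0.93 rad).
It fails at once if the head swings faster than 0.6 rad/s (velocity of joint head above 0.6 rad/s or velocity of joint head below -0.6 rad/s).
It fails at once if the head is knocked or pushed with more than 20 N (contact force between any of the fingers, the arm and head above 20 N).
It fails at once if the robot touches the head anywhere but on its bumper bars (contact force between any of the fingers, the arm and head_c0 above 1 N or contact force between any of the fingers, the arm and head_c1 above 1 N or contact force between any of the fingers, the arm and head_c2 above 1 N or contact force between any of the fingers, the arm and head_c3 above 1 N or contact force between any of the fingers, the arm and head_c4 above 1 N or contact force between any of the fingers, the arm and grille above 1 N or contact force between any of the fingers, the arm and grille_arm above 1 N or contact force between any of the fingers, the arm and glass above 1 N).
It fails at once if another thing on the bench is disturbed (distance of any of dish, flux_jar, mallet, pliers, bur_block, charcoal from where it was at the start of the episode above 0.03 m).
It also fails if it takes over 56 s, if anything falls off the work surface, if the arm or the gripper's body presses on something with over 40 N, if the wrist force passes 120 N, or if a joint passes its speed limit or range.

## Working session

There is one attempt and no reset: what is moved stays moved. The work goes in short steps, Python scripts to look and compute and a tool call to move; the robot and the scene stay as the last step left them, time stands still between calls to the robot, and variables do not carry over. Pictures are saved under pics/ and viewed, at most 10 in all, crops included, and the job is handed in when it is done.

Besides the shell and the picture viewer there is one more tool, called as name(argument=value, ...) on one line, values as JSON. servo_tool: Moves the arm, as the interface text tells. Its arguments: {"type":"object","properties":{"increments":{"type":"array"},"force":{"type":"number"}},"required":["increments"]}

```bash
mkdir -p pics; python3 - <<'E'
from station import *
import cv2
for n in("scene","top"):
    im=get_image(n); cv2.imwrite(f"pics/{n}0.png",cv2.resize(im[:,:,::-1],(800,600),interpolation=cv2.INTER_CUBIC)); c=get_calibration(n); print(n,{k:(v.tolist() if hasattr(v,'tolist') else v) for k,v in c.items()})
print(get_obs())
E
```

```text
scene {'fx': 367.92582934498546, 'fy': 367.92582934498546, 'cx': 257.1716515466465, 'cy': 191.72429594271028, 'R': [[0.8951911290287852, 0.4455792487878545, 0.009590388825285283], [0.32414018338523787, -0.6361436325827581, -0.7001817051590233], [-0.30588557341455846, 0.6299050815591697, -0.7139002760909835]], 't': [-0.5188603678776562, -0.1362170283966464, 1.4039258064062048]}
top {'fx': 452.8819435677196, 'fy': 452.8819435677196, 'cx': 245.85003530978318, 'cy': 192.30214182747866, 'R': [[0.0016649036237476507, -0.9999977403721746, -0.0013218723344594094], [-0.9926155037519645, -0.0014922773361500453, -0.12129400158122267], [0.12129175490179564, 0.0015140537959366547, -0.992615745308297]], 't': [-0.029615188766538538, 0.5863206395475393, 1.3776277021496595]}
{'t': 0.1, 'q': array([ 1.13799132e+00,  5.33119771e-02,  1.61414989e+00, -2.29814833e-05,
        1.47599558e+00, -1.18982234e-01]), 'dq': array([-0.00153434,  0.00045931, -0.00215916, -0.00272991, -0.00211289,
        0.00114427]), 'effort': array([ 5.43655260e-04, -3.94905353e+01, -3.71363175e+01, -1.48791046e-04,
        3.89001114e-03, -1.04027831e-05]), 'tool_pos': array([0.19269414, 0.5939647 , 0.23017691]), 'tool_rot': array([-4.90851750e-01, -3.10251636e+00,  2.82778965e-03]), 'contact_force': array([-0.25339697, -0.49582972,  0.03957343]), 'wrist_torque': array([-0.00862203,  0.00866836, -0.0204949 ]), 'grip_force': 0.0, 'opening': 0.08549077386977041}
```

View pics/top0.png

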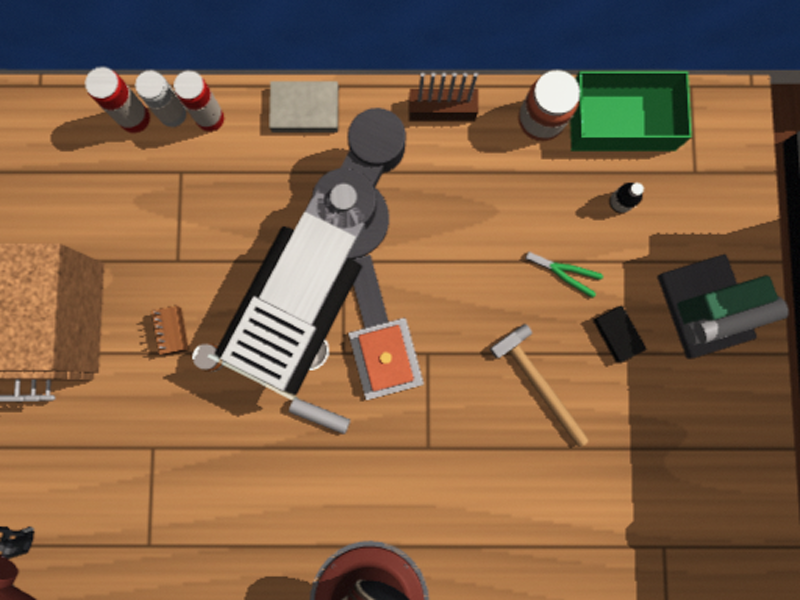

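View pics/scene0.png

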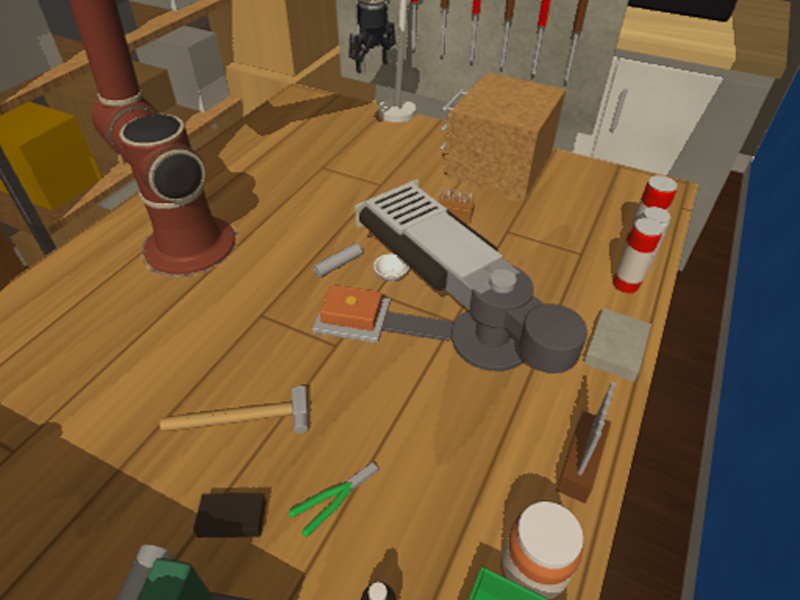

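The top view shows the post top at (343,195), the hood grille centred near (268,343), and the block's yellow dot at (386,358). The scene view agrees, with the post top at (503,280) and the dot at (351,300). The dish lies under the hood's right edge and the bur block lies to the left. Next I'll measure these and write an angle tracker.

```bash
cat > h.py <<'E'
from station import *
import numpy as np, cv2
C={n:get_calibration(n) for n in("top","scene")}
def ray(n,uv,z):
    c=C[n]; R=np.array(c["R"]);t=np.array(c["t"]); uv=np.atleast_2d(uv).astype(float)
    d=np.c_[(uv[:,0]-c["cx"])/c["fx"],(uv[:,1]-c["cy"])/c["fy"],np.ones(len(uv))]@R
    o=-R.T@t; return o+d*((z-o[2])/d[:,2])[:,None]
P=ray("top",[343/1.5625,195/1.5625],.176)[0,:2]
def ang(xy,P): d=xy-P; return np.arctan2(-d[:,1],-d[:,0])   # 0=-x world, ccw positive
def track(dbg=False,P=P):
    t=get_obs()["t"]; im=get_image("top"); hsv=cv2.cvtColor(im,cv2.COLOR_RGB2HSV)
    m=(hsv[...,1]<40)&(hsv[...,2]>165)
    v,u=np.nonzero(m); X=ray("top",np.c_[u,v],.163)[:,:2]; r=np.linalg.norm(X-P,axis=1); a=ang(X,P)
    k=(r>.08)&(r<.36)&(abs(a)<1.3); r=r[k];a=a[k]; out=[]
    # keep pixels near the dominant direction, then use edge mid-angles by radius
    a0=np.median(a)
    for _ in range(2):
        out=[]
        for b in np.arange(.08,.36,.004):
            s=a[(r>=b)&(r<b+.004)&(abs(r*np.sin(a-a0))<.075)]
            if len(s)>6: out.append([b,(s.min()+s.max())/2,(s.max()-s.min())*b])
        out=np.array(out); a0=np.median(out[:,1])
    if dbg: print(np.round(out[::5],3).tolist())
    return t,a0,len(out),out[:,1].std()
E
python3 - <<'E'
from h import *
print("P",P,ray("scene",[503/1.5625,280/1.5625],.176))
B=ray("top",[386/1.5625,358/1.5625],.050)[0,:2];B2=ray("scene",[351/1.5625,300/1.5625],.05)[0,:2]
print("B",B,B2,np.linalg.norm(B-P),ang(B[None],P),ang(B2[None],P))
print(track(True))
for n,p,z in(("cork",(60,245),.1),("corkR",(100,330),.1),("bur",(165,330),.05),("roundL",(203,357),.06),("cyl",(320,415),.02)):print(n,ray("top",np.array(p)/1.5625,z))
im=get_image("top")[:,:,::-1]; cv2.imwrite("pics/crop.png",cv2.resize(im[90:290,70:290],None,fx=2.9,fy=2.9,interpolation=cv2.INTER_CUBIC))
E
```

```text
P [0.76365523 0.04674972] [[0.76769731 0.04052687 0.176     ]]
B [ 0.47117988 -0.03253628] [ 0.47441804 -0.02884739] 0.3030315224853743 [0.26472387] [0.25564825]
[[0.08, -0.464, 0.111], [0.1, -0.47, 0.108], [0.12, -0.454, 0.107], [0.14, -0.462, 0.105], [0.16, -0.459, 0.106], [0.18, -0.464, 0.104], [0.2, -0.463, 0.105], [0.22, -0.462, 0.105], [0.24, -0.465, 0.104], [0.26, -0.466, 0.124], [0.28, -0.464, 0.125], [0.3, -0.463, 0.125], [0.32, -0.465, 0.124], [0.34, -0.464, 0.125]]
(0.1, np.float64(-0.4631695225547887), 70, np.float64(0.004066308807589781))
cork [[0.68516076 0.59545165 0.1       ]]
corkR [[0.52126511 0.5101338  0.1       ]]
bur [[0.52543611 0.40237819 0.05      ]]
roundL [[0.47214103 0.3232805  0.06      ]]
cyl [[0.35956844 0.09799503 0.02      ]]
```

View pics/crop.png

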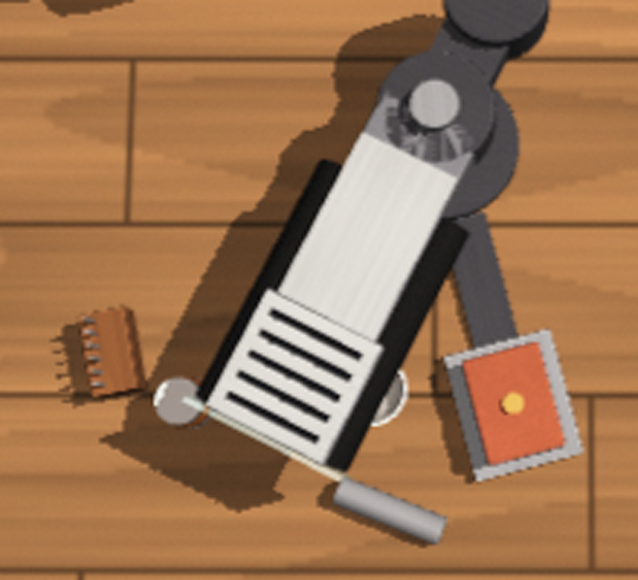

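The tracker works: the head is at -0.463 rad (world) and the block at +0.26. The head should leave at about twice a steadily moving finger's speed, since the bumper is nearly elastic. A finger retreating at half the head's speed should then stop it. I'll approach the left bar first.

servo_tool(increments=[[0,-44,-16,0,0],[0,-44,-16,0,0],[0,-44,-16,0,0],[0,-44,-16,0,0],[0,-44,-16,0,0],[0,-44,-16,0,0],[0,-44,-16,0,0],[0,-44,-16,0,0],[0,-44,-16,0,0],[0,-44,-16,0,0],[0,-44,-16,0,0],[0,-44,-16,0,0]], force=30)

```text
t: 1.7
tool_pos: [0.6369, 0.2478, 0.231]
tool_rot: [-0.491, -3.103, 0.0]
contact_force: [-0.3, 0.9, 0.1]
opening: 0.0001
grip_force: 0.0
```

Next I'll align the tool and go down beside the bar.

servo_tool(increments=[[0,0,0,20,4.3],[0,0,0,30,4.3],[0,0,0,30,0],[0,0,0,25,0],[0,0,0,12,0],[0,0,0,0,0],[0,0,0,0,0]])

```text
t: 2.58
tool_pos: [0.6367, 0.2491, 0.1158]
tool_rot: [0.722, 3.056, 0.002]
contact_force: [-0.2, -0.4, 0.6]
opening: -0.0001
grip_force: 0.0
```

```bash
cat >> h.py <<'E'
def tool(a,side=1,half=.0145):
    # finger in head frame: radius along head, gap of finger face to bar face (side=+1: larger-y side), tool y heading relative to bar normal
    from scipy.spatial.transform import Rotation as Ro
    o=get_obs(); d=np.array([-np.cos(a),-np.sin(a)]); n=np.array([-np.sin(a),np.cos(a)])
    v=o["tool_pos"][:2]-P; y=Ro.from_rotvec(o["tool_rot"]).as_matrix()[:2,1]
    return dict(t=round(o["t"],3),r=round(v@d,4),gap=round(side*(v@n)-.085-half,4),yaw=round(float(np.degrees(np.arctan2(d@y,n@y))),2),pos=o["tool_pos"].round(4))
E
python3 - <<'E'
from h import *
T=track();print(T,tool(T[1]))
im=get_image("scene")[:,:,::-1]; cv2.imwrite("pics/s1.png",cv2.resize(im[60:240,180:400],None,fx=3,fy=3,interpolation=cv2.INTER_CUBIC))
E
```

```text
(2.575, np.float64(-0.4567383515023362), 70, np.float64(0.05031809516035825)) {'t': 2.625, 'r': np.float64(0.2031), 'gap': np.float64(0.0262), 'yaw': -0.41, 'pos': array([0.6368, 0.2492, 0.1161])}
```

View pics/s1.png

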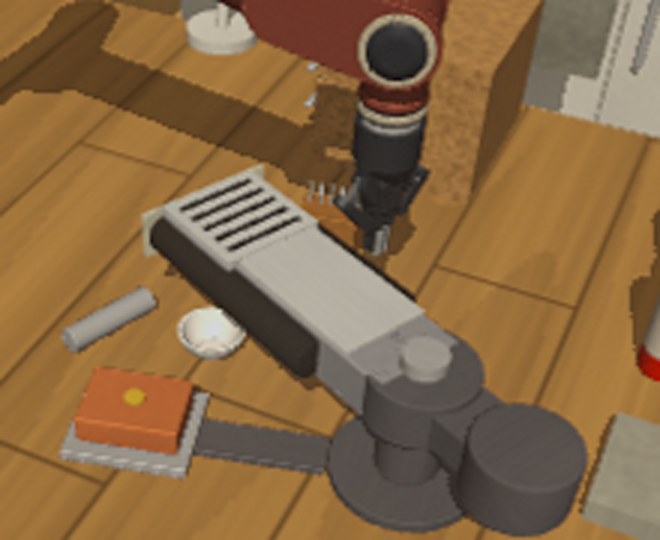

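The finger stands about 26 mm off the left bar, and the head is undisturbed. I'll launch at a steady 15 mm/s, which should give the head about 0.15 rad/s.

servo_tool(increments=[[0,0,-5,0,0],[0,0,-5,0,0],[0,0,-4,0,0],[0,0,-1.9,0,0],[0,0,-1.9,0,0],[0,0,-1.9,0,0],[0,0,-1.9,0,0],[0,0,-1.9,0,0],[0,0,-1.9,0,0],[0,0,-1.9,0,0],[0,0,-1.9,0,0],[0,0,-1.9,0,0]])

```text
t: 4.18
tool_pos: [0.6219, 0.221, 0.1143]
tool_rot: [-0.722, -3.057, -0.0]
contact_force: [-0.1, 0.4, 0.1]
opening: 0.0002
grip_force: 0.2
```

servo_tool(increments=[[0,0,-1.9,0,0],[0,0,-1.9,0,0],[0,0,-1.9,0,0],[0,0,-1.9,0,0],[0,0,-1.9,0,0],[0,0,-1.9,0,0],[0,0,-1.9,0,0],[0,0,-1.9,0,0]])

```text
t: 5.18
tool_pos: [0.6151, 0.2073, 0.1143]
tool_rot: [0.722, 3.057, -0.0]
contact_force: [-0.3, -0.1, -0.5]
opening: -0.0002
grip_force: 0.0
```

```bash
python3 - <<'E'
from h import *
T=[track() for _ in range(4)];print(np.round(T,4).tolist(),np.polyfit([x[0] for x in T],[x[1] for x in T],1),tool(T[-1][1]))
E
```

```text
[[5.175, -0.33, 70.0, 0.0547], [5.225, -0.3285, 70.0, 0.0526], [5.275, -0.3236, 70.0, 0.0536], [5.325, -0.3191, 70.0, 0.0539]] [ 0.07540904 -0.72120023] {'t': 5.375, 'r': np.float64(0.1914), 'gap': np.float64(0.0064), 'yaw': -8.3, 'pos': array([0.6152, 0.2074, 0.1143])}
```

The head is swinging towards the block. Next I'll lift over it and get ready on the right side.

servo_tool(increments=[[0,0,2,-30,0],[0,0,0,-35,0],[0,0,0,-30,0],[0,-20,-47,0,0],[0,-20,-47,0,0],[0,-20,-47,0,0],[0,-20,-47,0,0],[0,-19,-47,0,0],[0,-18,-48,0,0],[0,0,0,0,-10],[0,0,0,0,-10],[0,0,0,0,-10]])

```text
t: 6.88
tool_pos: [0.594, -0.0965, 0.2093]
tool_rot: [-0.102, 3.14, -0.0]
contact_force: [-0.1, -1.0, -0.7]
opening: -0.0001
grip_force: 0.0
```

```bash
python3 - <<'E'
from h import *
T=[track() for _ in range(3)];print(np.round(T,4).tolist(),tool(T[-1][1],-1),tool(.2,-1))
E
```

```text
[[6.875, -0.0979, 58.0, 0.0904], [6.925, -0.0938, 58.0, 0.0901], [6.975, -0.0868, 59.0, 0.0871]] {'t': 7.025, 'r': np.float64(0.1565), 'gap': np.float64(0.0576), 'yaw': 8.24, 'pos': array([ 0.5941, -0.0962,  0.2093])} {'t': 7.025, 'r': np.float64(0.1946), 'gap': np.float64(0.0069), 'yaw': -8.2, 'pos': array([ 0.5941, -0.0962,  0.2093])}
```

servo_tool(increments=[[0,0,0,30,-8],[0,0,4,30,0],[0,0,4,25,0],[0,0,3,9,0]])

```text
t: 7.52
tool_pos: [0.5907, -0.0849, 0.1132]
tool_rot: [0.309, -3.123, -0.002]
contact_force: [0.6, -0.4, 0.2]
opening: 0.0002
grip_force: 0.0
```

```bash
python3 - <<'E'
from h import *
T=[track() for _ in range(4)];print(np.round(T,4).tolist(),tool(T[-1][1],-1),tool(.18,-1))
E
```

```text
[[7.525, -0.0202, 44.0, 0.0745], [7.575, -0.0173, 43.0, 0.0718], [7.625, -0.0061, 44.0, 0.0742], [7.675, 0.0018, 46.0, 0.0758]] {'t': 7.725, 'r': np.float64(0.1713), 'gap': np.float64(0.0325), 'yaw': 11.29, 'pos': array([ 0.5926, -0.0856,  0.1165])} {'t': 7.725, 'r': np.float64(0.192), 'gap': np.float64(0.0001), 'yaw': 1.07, 'pos': array([ 0.5926, -0.0856,  0.1165])}
```

servo_tool(increments=[[0,0,0,0,0],[0,0,0,0,0],[0,0,0,0,0],[0,0,0,0,0],[0,0,0,0,0]])

```text
t: 8.35
tool_pos: [0.5919, -0.0854, 0.1153]
tool_rot: [-0.312, 3.126, -0.0]
contact_force: [-0.3, 0.0, -0.3]
opening: 0.0
grip_force: 0.0
```

```bash
python3 - <<'E'
from h import *
T=[track(i==2) for i in range(3)];print(np.round(T,4).tolist(),tool(T[-1][1],-1),tool(.18,-1))
cv2.imwrite("pics/t2.png",cv2.resize(get_image("top")[90:290,130:350,::-1],None,fx=2.5,fy=2.5))
E
```

```text
[[0.08, 0.113, 0.111], [0.1, 0.103, 0.111], [0.12, 0.101, 0.107], [0.14, 0.079, 0.098], [0.16, 0.087, 0.098], [0.244, 0.126, 0.011], [0.284, 0.055, 0.025], [0.308, 0.038, 0.039], [0.336, -0.002, 0.048]]
[[8.35, 0.0757, 44.0, 0.0609], [8.4, 0.0786, 45.0, 0.0598], [8.45, 0.0786, 45.0, 0.0609]] {'t': 8.5, 'r': np.float64(0.1817), 'gap': np.float64(0.0188), 'yaw': 6.92, 'pos': array([ 0.5919, -0.0854,  0.1153])} {'t': 8.5, 'r': np.float64(0.1927), 'gap': np.float64(-0.0002), 'yaw': 1.11, 'pos': array([ 0.5919, -0.0854,  0.1153])}
```

View pics/t2.png

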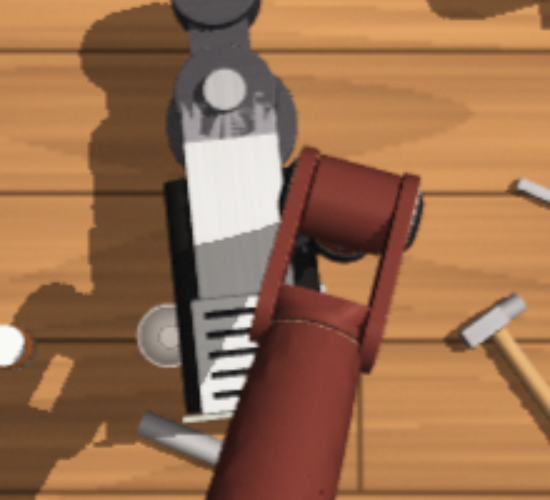

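The picture shows the arm at the right and the head still short of the finger. The bins near the post, with full width and no occlusion, put the head at about 0.10 rad. Now the soft catch, with the finger retreating at half the head's speed.

servo_tool(increments=[[0,0,0,0,0],[0,0,0,0,0],[0,0,-1.5,0,0],[0,0,-1.5,0,0],[0,0,-1.5,0,0],[0,0,-1.5,0,0],[0,0,-1.5,0,0],[0,0,-1.5,0,0],[0,0,-1.5,0,0],[0,0,-1.5,0,0],[0,0,-1.5,0,0],[0,0,-1.5,0,0]])

```text
t: 10.05
tool_pos: [0.5948, -0.1002, 0.1153]
tool_rot: [0.313, -3.126, -0.0]
contact_force: [-0.4, -1.1, -0.3]
opening: -0.0004
grip_force: 0.1
```

servo_tool(increments=[[0,0,-1.5,0,0],[0,0,-1.5,0,0],[0,0,-1.5,0,0],[0,0,-1.5,0,0]])

```text
t: 10.55
tool_pos: [0.596, -0.1061, 0.1153]
tool_rot: [0.313, -3.126, -0.0]
contact_force: [-0.8, -0.3, 0.2]
opening: 0.0002
grip_force: 0.0
```

```bash
cat >> h.py <<'E'
def track2():
    # unobstructed side: left edge of the light grille (z .165), near rows r .09-.16 incl. shaded pixels; full-width bins only
    t=get_obs()["t"]; im=get_image("top"); hsv=cv2.cvtColor(im,cv2.COLOR_RGB2HSV)
    m=(hsv[...,1]<45)&(hsv[...,2]>95)
    v,u=np.nonzero(m); X=ray("top",np.c_[u,v],.163)[:,:2]; r=np.linalg.norm(X-P,axis=1); a=ang(X,P); e=[]
    for b in np.arange(.09,.36,.004):
        s=a[(r>=b)&(r<b+.004)&(abs(a-.15)<.75)]
        h=.0535 if b<.232 else .0635
        if len(s)>4 and not .225<b<.25: e.append([b,s.min()+np.arcsin(h/(b+.002)),s.max()-np.arcsin(h/(b+.002))])
    e=np.array(e); return t,np.median(e[:,1]),np.median(e[e[:,0]<.15,2]),len(e)
E
python3 - <<'E'
from h import *
T=[track2() for i in range(4)];print(np.round(T,4).tolist(),tool(T[-1][1],-1))
cv2.imwrite("pics/t3.png",cv2.resize(get_image("top")[90:290,130:350,::-1],None,fx=2.5,fy=2.5))
E
```

```text
[[10.55, 0.2598, 0.271, 60.0], [10.6, 0.2586, 0.2696, 60.0], [10.65, 0.2586, 0.2696, 60.0], [10.7, 0.2586, 0.2696, 60.0]] {'t': 10.75, 'r': np.float64(0.2011), 'gap': np.float64(0.0053), 'yaw': -3.4, 'pos': array([ 0.596 , -0.106 ,  0.1153])}
```

View pics/t3.png

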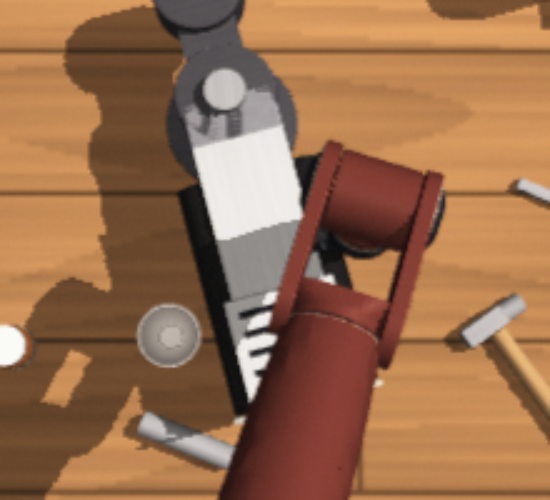

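The head is nearly still at about 0.26 rad, right over the block, with a 5 mm gap to the finger. I'll back off and watch.

servo_tool(increments=[[0,0,-15,0,0],[0,0,-30,0,0],[0,0,-40,0,0],[0,0,-50,-10,0],[0,0,-50,-20,0],[0,0,-50,-20,0]])

```text
t: 11.55
tool_pos: [0.6425, -0.3389, 0.1656]
tool_rot: [0.312, -3.126, 0.0]
contact_force: [1.1, 0.4, -0.4]
opening: 0.0001
grip_force: 0.0
```

```bash
python3 - <<'E'
from h import *
T=[(*track(),) for i in range(3)];print(np.round(T,4).tolist(),track2())
E
```

```text
[[11.55, 0.2542, 54.0, 0.0984], [11.6, 0.2542, 55.0, 0.0944], [11.65, 0.2542, 54.0, 0.0985]] (11.7, np.float64(0.25177060853163713), np.float64(0.26711728713975913), 62)
```

servo_tool(increments=[[0,0,0,0,0],[0,0,0,0,0],[0,0,0,0,0],[0,0,0,0,0],[0,0,0,0,0],[0,0,0,0,0],[0,0,0,0,0],[0,0,0,0,0]])

```text
t: 12.75
tool_pos: [0.6425, -0.3364, 0.1653]
tool_rot: [0.313, -3.126, -0.0]
contact_force: [-0.2, -0.4, 0.0]
opening: -0.0001
grip_force: 0.0
```

```bash
python3 - <<'E'
from h import *
T=[(*track(),) for i in range(3)];print(np.round(T,4).tolist(),track2())
E
```

```text
[[12.75, 0.2501, 55.0, 0.1016], [12.8, 0.2501, 55.0, 0.0982], [12.85, 0.2499, 55.0, 0.0981]] (12.9, np.float64(0.248379881887969), np.float64(0.25778550716742515), 62)
```

The drift is only about -0.004 rad/s and dying away, and the hood is about 3 mm from centre. I'll wait out the five seconds.

servo_tool(increments=[[0,0,0,0,0],[0,0,0,0,0],[0,0,0,0,0],[0,0,0,0,0],[0,0,0,0,0],[0,0,0,0,0],[0,0,0,0,0],[0,0,0,0,0],[0,0,0,0,0],[0,0,0,0,0],[0,0,0,0,0],[0,0,0,0,0]])

```text
t: 14.45
tool_pos: [0.6426, -0.3363, 0.1653]
tool_rot: [-0.313, 3.126, 0.0]
contact_force: [0.2, 0.4, 0.6]
opening: 0.0002
grip_force: 0.0
```

servo_tool(increments=[[0,0,0,0,0],[0,0,0,0,0],[0,0,0,0,0],[0,0,0,0,0],[0,0,0,0,0],[0,0,0,0,0],[0,0,0,0,0],[0,0,0,0,0],[0,0,0,0,0],[0,0,0,0,0],[0,0,0,0,0],[0,0,0,0,0]])

```text
t: 15.95
tool_pos: [0.6426, -0.3363, 0.1653]
tool_rot: [-0.313, 3.126, 0.0]
contact_force: [-0.5, 0.6, 0.1]
opening: 0.0003
grip_force: 0.0
```

servo_tool(increments=[[0,0,0,0,0],[0,0,0,0,0],[0,0,0,0,0],[0,0,0,0,0],[0,0,0,0,0],[0,0,0,0,0],[0,0,0,0,0],[0,0,0,0,0],[0,0,0,0,0],[0,0,0,0,0],[0,0,0,0,0],[0,0,0,0,0]])

```text
t: 17.45
tool_pos: [0.6426, -0.3364, 0.1653]
tool_rot: [0.313, -3.126, 0.0]
contact_force: [-0.4, -0.5, 0.7]
opening: 0.0001
grip_force: 0.0
```

```bash
python3 - <<'E'
from h import *
print(track(),track2())
cv2.imwrite("pics/t4.png",cv2.resize(get_image("scene")[:,:,::-1],(800,600)))
E
```

```text
(17.45, np.float64(0.2453851458163057), 55, np.float64(0.0930742428920064)) (17.5, np.float64(0.243788099137328), np.float64(0.25490842868065755), 62)
```

View pics/t4.png

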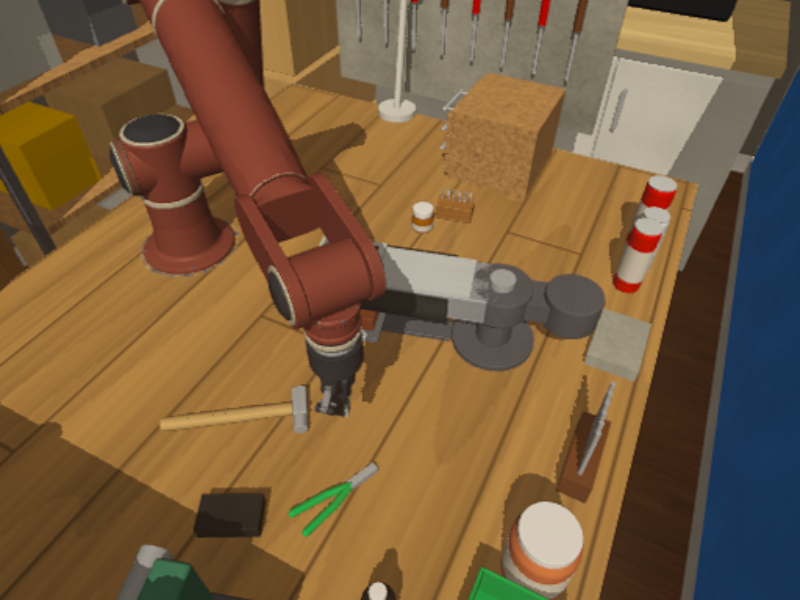

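The head stands still over the block, about 5 mm off centre, with the arm well clear and the bench things in place. I'm handing it in.

```bash
python3 -c "
from station import *
print(finish_job())"
```

```text
the job is handed in; nothing more can be done
None
```

I nudged the filter head round to rest with its hood about 5 mm from the block's centre by my camera estimate; it stayed there untouched for over five seconds before I handed the job in at about 17.6 s, but the hand-in reported no verdict.

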